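# Refit the speed knob of the edge burnisher and set it to the red mark

## Task

The speed knob has been pulled off the leather-edge burnisher. Put it back on its control shaft by feel: with light pressure only, turn it until its slot finds the shaft's key and it drops fully home, then turn it on clockwise until its pointer stands at the red working mark, and let go. Do not force the knob or strike the machine, and leave the jar, the tin and the hammer where they are.

Things in the scene. Friction and masses are not known exactly. Their poses are not given: they have to be found in the camera images.
- knob: Loose black bar knob, underside down. Round skirt 50 mm across, 14 mm high; on it a grip bar 50 mm long, 16 mm wide, its flat sides 24 mm tall, top 38 mm above the underside; 55 to 90 g. Origin: centre of the underside; z up; x along the bar to the pointer end, marked by a white line (the other end is plain).
- grip (a point): Middle of the knob's grip bar, on its axis, 27 mm above the underside; axes as the knob. Grip the bar's two long sides (across the knob's y).
- pointer (a point): Pointer end of the knob, 25 mm out along the knob's x and 14 mm above its underside.
- bore (a point): Middle of the bore's mouth, in the knob's underside; same point as its origin. Round bore 13 mm wide (mouth countersunk to 19 mm over 5 mm), 22 mm deep; on the pointer (+x) side only, a straight slot runs out from it in the underside to 18 mm from the axis, 5.2 mm wide, 11.5 mm deep.
- burnisher: Green and grey bench machine, fixed: control box 170 x 200 x 77 mm towards the robot with an aluminium plate on top; behind it (+x) a motor lying across, front 158 mm behind the control shaft, top 157 mm high, wooden wheel left, sanding drum right (190 mm out). Origin: on the control shaft's axis at bench level; x points to the red mark, y left, z up.
- seat (a point): Centre of the top of the brass nut (28 mm across) round the control shaft, on which the home knob's underside rests: 80 mm above the bench, 3 mm above the plate; axes as the burnisher. Home, the knob turns the shaft with it (stiff, about 0.06 N m, stays put), with about 3 degrees of play either way.
- shaft_tip (a point): Top of the round 12 mm steel control shaft (2 mm chamfer), 20 mm above the seat; axes fixed to the burnisher. A square 4 mm drive key stands out of one side to 16 mm from the axis, its top 10 mm above the seat. Its direction is not measured: at first 26 to 126 degrees left (anticlockwise from above) of the red mark. The knob rides on it, 10 mm up, until slot and key agree to about 5 degrees.
- red_mark (a point): On the red line on the plate: 44 mm from the shaft axis along the burnisher's x, 3 mm above the plate (the line runs from 31 to 57 mm). Black scale ticks stand 27 degrees apart on both sides of it.
- paint_jar: Bystander: amber glass jar of edge paint, black lid, 55 mm across, 68 mm high, loose on the bench. Origin: centre of its underside.
- wax_tin: Bystander: low metal wax tin, 67 mm across, 26 mm high, loose on the bench. Origin: centre of its underside.
- hammer: Bystander: hammer, 260 mm long, lying on the bench at the far right. Origin: under its middle.
Things that resemble listed ones, but are neither listed nor needed, are in the scene too. Leave any green look-alike of the knob alone.

How it is judged:
On the way, in this order (a step that is already met when the one before it is completed fails the run):
1. the knob has dropped fully home on the shaft, upright (z of knob in the frame of seat between -0.003 and 0.0025 m and horizontal distance between knob and seat below 0.003 m and angle between knob's own z axis and vertical below 0.1 rad), for 0.1 s.
2. the knob, still home, has been turned until its pointer stands at the red mark (z of knob in the frame of seat below 0.0025 m and x of pointer in the frame of seat above 0 m and y of pointer in the frame of seat between -0.0043 and 0.0043 m), for 0.1 s.
At the end, for the whole second after the job is handed in: The knob sits fully home on the control shaft (its underside within 2.5 mm of the seat, centred within 3 mm, upright), its pointer within 10 degrees of the red mark, at rest and let go (all of step 2 and z of knob in the frame of seat above -0.003 m and horizontal distance between knob and seat below 0.003 m and angle between knob's own z axis and vertical below 0.1 rad and linear speed of knob below 0.02 m/s); the robot touches nothing.
It fails at once if the knob is forced (pressed, knocked or twisted) on the burnisher with more than 40 N (contact force between knob and burnisher above 40 N).
It fails at once if the robot strikes or leans on the burnisher with more than 15 N (contact force between any of the arm, the fingers and burnisher above 15 N).
It fails at once if the jar, the tin or the hammer is moved more than 20 mm or tipped (distance of any of paint_jar, wax_tin, hammer from where it was at the start of the episode above 0.02 m or angle between any of paint_jar, wax_tin's own z axis and vertical above 0.3 rad).
It also fails if it takes over 72 s, if anything falls off the work surface, if the arm or the gripper's body presses on something with over 40 N, if the wrist force passes 120 N, or if a joint passes its speed limit or range.

## Robot

A 6-joint arm with a two-finger parallel gripper is mounted at the origin on the work surface. World frame = base frame: x ahead of the robot, y to its left, z up, the work surface at z = 0. Lengths are in m, angles in rad, forces in N, time in s.
With the tool pointing down it reaches from about 0.25 to 0.775 m from the base axis. Payload 4 kg.
Tool frame: the origin (TCP) lies at the very end of the fingers, on their centre line; the grasp point (between the pads) lies 19 mm behind it (robot.hold_point_z is the distance from the TCP to the grasp point, in m); z points along the fingers, y is the line along which they close (so a half turn about z gives the same grasp; the last joint's range is limited). The gripper opens to 94 mm and grips with 3 to 60 N. Pads are 16 mm wide; open, the fingers measure 119 mm over their backs; the gripper's body (75 mm by 177 mm) begins 78 mm behind the grasp point.
Start: joints at [1.075, 0.087, 1.371, -0, 1.684, -0.103], TCP at [0.211, 0.508, 0.206] pointing down, gripper open.
Joint ranges: [-3.1, 3.1], [-0.76, 2.03], [0.27, 2.55], [-1.08, 4.22], [0.17, 2.65], [-2.57, 2.57]. Speed limits (rad/s): [2.79, 2.79, 3.14, 3.14, 3.14, 3.14].

## Interface

Orientations are given as [roll, pitch, yaw] about the fixed x, y, z axes, in that order (R = Rz(yaw) Ry(pitch) Rx(roll)).
In Python, from bench import robot gives the robot as it stands.
- The arm moves only by the tool carry_out, never from a script. Its argument "steps" is a list of rows, each a list of 3 entries, a list of its own where there are three numbers: the shift along the tool's x, y, z in m, then the turn about the tool's z in units of 10 degrees (1.0 is 10 degrees), then the closure, from -1 (fully open) to 1 (shut). In form: [[[tx, ty, tz], roll, jaw], ...]. A call has 1 to 10 rows; each row is the pose to reach, as a shift and turn from the pose commanded when the call began, along the tool's axes at that moment; what a row does not reach only later rows make up. A row lasts 1/8 s, in which the tool goes at most 62.5 mm and 10.7 degrees, less where a joint would pass 70% of its speed; a pose out of reach is approached as far as the arm can. A call with a gripper value outside its range is refused whole. The fingers move at their own pace and stop on an object; the grip force is fixed at half the most. Time passes only in rows, so rows that repeat a pose let the fingers close. It gives the time, the measured TCP pose, the force, the opening and the grip force at its end, in the units of the state.
- robot.get_obs(): the state, without advancing time (a new reading comes with each control period).
- robot.snapshot(name): name is "scene" or "top" or "wrist"; returns a dict with "image" (420x560x3 uint8, red, green, blue), "z_map" (420x560 float32, m along the optical axis (not along the pixel's ray), 0 where there is no reading), "mtx" (3x3 intrinsics, pixels), "R" (3x3) and "t" (3): a world point X has camera coordinates R X + t. Camera axes: x right, y down, z forward; pixel columns grow to the right and rows downward; lengths in m; the calibration is good to about 2 mm. A picture is of the moment at which its call begins.
- robot.close_job(): hands the job in; it is judged then, once.
The state is a dict: "time": time; "joint_positions": joint angles; "qvel": joint speeds; "joint_torque": joint torques, N m; "tool_pos": TCP position; "ee_rot": TCP orientation; "wrist_force": force on the tool from outside, world axes, zero at the start; "wrist_torque": the same for the moment, N m; "width": finger opening in m; "finger_force": force on a finger pad.
Only numpy, scipy, OpenCV 4.12 (cv2) and the standard library are available. Lean on these libraries where they do the work, as an engineer would, in place of code of your own. Each camera call takes 0.05 s, during which the arm holds its last target. There are 200 camera calls.

## Working session

There is one attempt and no reset: what is moved stays moved. The work goes in short steps, Python scripts to look and compute and a tool call to move; the robot and the scene stay as the last step left them, time stands still between calls to the robot, and variables do not carry over. Pictures are saved under pics/ and viewed, at most 10 in all, crops included, and the job is handed in when it is done.

Besides the shell and the picture viewer there is one more tool, called after "Call:" by a JSON object that holds its "fn" and its "kwargs". carry_out: Moves the arm, as the interface text tells. Its arguments: {"type":"object","properties":{"steps":{"type":"array","items":{"type":"array"}}},"required":["steps"]}

```bash
mkdir -p pics; python3 - <<'E'
from bench import robot
import cv2,numpy as np
o=robot.get_obs();print({k:np.round(v,3) for k,v in o.items()})
for n in ("scene","top"):
    s=robot.snapshot(n);cv2.imwrite(f"pics/{n}0.png",s["image"][:,:,::-1]);np.savez(f"{n}0.npz",**s)
    print(n,s["mtx"].round(1).tolist(),s["R"].round(3).tolist(),s["t"].round(3))
E
```

```text
{'time': np.float64(0.0), 'joint_positions': array([ 1.075,  0.088,  1.372, -0.   ,  1.684, -0.103]), 'qvel': array([ 0.001,  0.   ,  0.002,  0.   , -0.001,  0.001]), 'joint_torque': array([-0.0000e+00, -3.4020e+01, -3.0242e+01,  7.2000e-02,  3.3000e-02,
       -0.0000e+00]), 'tool_pos': array([0.21 , 0.508, 0.204]), 'ee_rot': array([-3.139, -0.   ,  2.749]), 'wrist_force': array([-0.015,  0.079, -0.014]), 'wrist_torque': array([ 0.054, -0.014, -0.037]), 'finger_force': np.float64(0.0), 'width': np.float64(0.094)}
scene [[455.8, 0.0, 280.8], [0.0, 455.8, 208.8], [0.0, 0.0, 1.0]] [[0.477, 0.879, 0.001], [0.723, -0.392, -0.569], [-0.499, 0.272, -0.823]] [-0.203 -0.326  1.381]
top [[449.2, 0.0, 287.2], [0.0, 449.2, 213.7], [0.0, 0.0, 1.0]] [[-0.013, -1.0, -0.025], [-0.996, 0.015, -0.086], [0.087, 0.024, -0.996]] [-0.036  0.481  1.364]
```

View pics/top0.png

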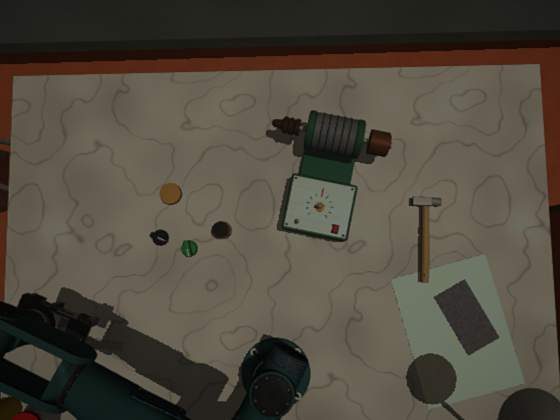

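View pics/scene0.png

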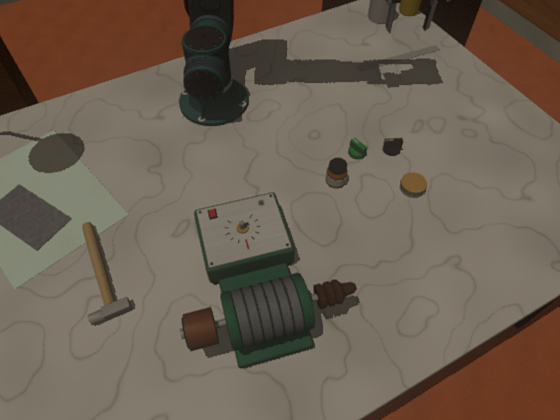

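The top view shows the black knob at about (160,237), the green look-alike at (190,248), the jar at (221,230) and the tin at (171,194). The shaft is at (320,207), with the red mark just above it at (322,191). Next I'll enlarge the knob and dial areas.

```bash
cat > h.py <<'E'
import numpy as np,cv2
def ray(s,u,v,z):
    "world point where the pixel's ray meets height z"
    d=s["R"].T@np.linalg.solve(s["mtx"],[u,v,1]); c=-s["R"].T@s["t"]
    return c+d*(z-c[2])/d[2]
def depth(s,u,v):
    return s["R"].T@(np.linalg.solve(s["mtx"],[u,v,1])*s["z_map"][int(v),int(u)]-s["t"])
E
python3 - <<'E'
import numpy as np,cv2
from h import *
T=np.load("top0.npz");S=np.load("scene0.npz")
def crop(s,u,v,w=20,k=9):
    c=s["image"][v-w:v+w,u-w:u+w,::-1]
    c=np.clip(255*(c/255.)**.5,0,255).astype(np.uint8)
    return cv2.resize(c,(360,290),interpolation=cv2.INTER_CUBIC) if 0 else cv2.resize(c,(290,290),interpolation=cv2.INTER_CUBIC)
cv2.imwrite("pics/c1.png",np.vstack([np.hstack([crop(T,160,237),crop(T,320,207)]),np.hstack([crop(S,393,145),crop(S,243,228)])]))
print("knob top depth",depth(T,160,237),depth(T,320,207),depth(T,322,191), depth(T,221,230),depth(T,190,248))
hsv=cv2.cvtColor(T["image"],cv2.COLOR_RGB2HSV)
c=hsv[185:200,312:332]; m=((c[...,0]<8)|(c[...,0]>172))&(c[...,1]>110)
v,u=np.nonzero(m);print("red",u+312,v+185)
a=T["image"][225:250,148:172].min(2).astype(int)
print(a)
E
```

```text
knob top depth [0.41325376 0.34425449 0.04153884] [ 0.49173304 -0.14041354  0.09890593] [ 0.54150639 -0.14834018  0.07671896] [0.43068248 0.15387411 0.06569551] [0.37877233 0.25360166 0.03619612]
red [323 323 322 323 322 322 322 322 321 322] [188 189 190 190 191 192 193 194 195 195]
[[88 88 87 87 87 88 86 80 76 84 87 87 86 86 86 87 86 86 86 86 86 85 85 86]
 [89 88 88 89 87 87 86 82 78 83 87 87 87 87 87 86 86 87 86 86 85 86 86 85]
 [88 88 89 89 87 87 87 83 79 84 87 88 88 87 87 86 86 86 86 85 86 87 86 86]
 [90 88 88 88 88 87 87 84 81 87 87 88 88 88 89 88 88 87 85 87 86 86 85 86]
 [89 88 89 89 88 89 89 85 82 79 66 56 55 60 69 76 87 89 88 86 86 86 85 85]
 [87 88 90 90 88 90 91 76 47 36 28 21 23 24 29 34 51 75 87 88 86 85 85 85]
 [88 90 89 83 72 77 79 47 20 14 14 16 15 15 13 13 20 39 66 88 87 87 86 85]
 [90 90 78 43 30 34 36 21 15 16 17 17 17 17 16 13 13 15 34 66 86 87 86 85]
 [90 85 58 20 14 15 15 12 13 16 15 15 17 16 17 17 16 13 15 34 66 87 87 86]
 [91 78 35 15 14 16 16 16 16 14 14 18 16 18 16 17 18 16 13 23 58 88 87 87]
 [84 60 20 12 16 16 18 17 16 15 12 14 15 14 18 18 18 16 14 15 50 8
[... 359 characters left out ...]
57 41 25 23 52 87 86 85]
 [88 88 89 89 78 36 13 14 17 16 16 15 13 15 20 26 30 24 16 23 53 86 85 85]
 [87 88 88 90 87 66 23 12 16 16 16 16 16 14 15 14 10 11 22 51 78 86 86 84]
 [88 88 88 88 89 86 64 24 13 15 15 15 15 15 13 12  8 23 51 79 87 85 85 84]
 [87 88 87 87 88 89 86 65 32 17 16 16 12 12 15 20 29 51 81 87 86 84 84 83]
 [87 88 87 86 86 88 87 83 72 63 54 51 38 37 52 75 77 81 86 85 85 83 84 84]
 [87 86 87 87 87 87 86 85 82 80 81 82 78 77 81 87 85 85 85 83 84 83 84 83]
 [88 87 87 87 85 86 86 84 81 80 84 85 85 86 85 84 84 84 83 82 84 82 82 83]
 [87 87 87 87 86 85 86 84 80 79 83 84 84 84 83 83 83 84 83 82 83 84 83 84]
 [87 86 86 86 86 85 85 84 81 79 82 85 85 85 83 84 83 82 83 83 82 83 82 83]]
```

View pics/c1.png

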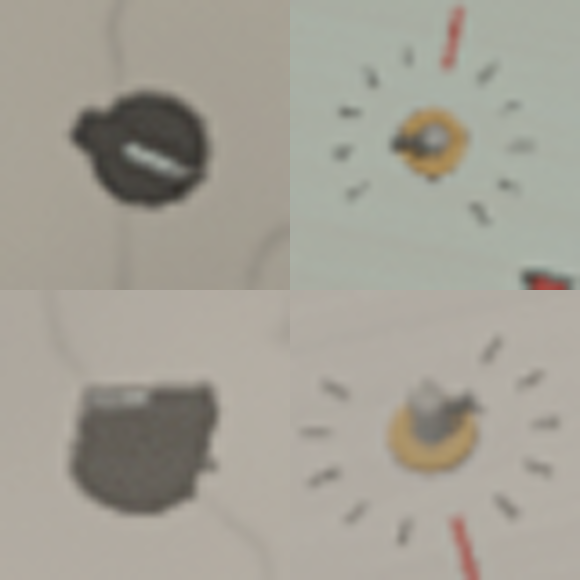

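The crops show the knob's white line pointing right and down in the top view, from crop pixel (125,147) to (185,178). The plain end of the bar is upper left. The key points left of the shaft, about 95° from the red mark.

```bash
python3 - <<'E'
import numpy as np,cv2
from h import *
T=np.load("top0.npz");S=np.load("scene0.npz")
def cloud(s):
    v,u=np.mgrid[:420,:560]; z=s["z_map"]
    p=np.stack([u,v,np.ones_like(u)],-1)@np.linalg.inv(s["mtx"]).T*z[...,None]
    return (p-s["t"])@s["R"]
for n,s in(("T",T),("S",S)):
    P=cloud(s); d=np.hypot(P[...,0]-.413,P[...,1]-.344)
    k=(d<.045)&(P[...,2]>.03); q=P[k]; print(n,"bar top",k.sum(),q.mean(0),cv2.minAreaRect((q[:,:2]*1000).astype(np.float32)))
    d=np.hypot(P[...,0]-.492,P[...,1]+.14); k=(d<.03)&(P[...,2]>.092); print("shaft",k.sum(),P[k].mean(0) if k.any() else 0)
    hsv=cv2.cvtColor(s["image"],cv2.COLOR_RGB2HSV)
    g=(d<.04)&(hsv[...,0]>10)&(hsv[...,0]<30)&(hsv[...,1]>90)&(np.abs(P[...,2]-.08)<.02)
    v,u=np.nonzero(g); (cc,r)=cv2.minEnclosingCircle(np.c_[u,v].astype(np.float32)); print("nut",g.sum(),ray(s,*cc,.08),r)
    m=((hsv[...,0]<8)|(hsv[...,0]>172))&(hsv[...,1]>100)&(d<.07)&(np.abs(P[...,2]-.077)<.02)
    v,u=np.nonzero(m); q=np.array([ray(s,a,b,.077) for a,b in zip(u,v)]); 
    l=cv2.fitLine(q[:,:2].astype(np.float32),cv2.DIST_L2,0,0,0).ravel(); print("red",len(q),q.mean(0),l,q.min(0),q.max(0))
    # white line on knob
    d=np.hypot(P[...,0]-.413,P[...,1]-.344)
    if n=="T":
        a=s["image"].min(2)[229:245,152:168]; sub=np.zeros((420,560),bool); sub[234:243,155:167]=s["image"].min(2)[234:243,155:167]>40
        v,u=np.nonzero(sub); q=np.array([ray(s,a,b,.038) for a,b in zip(u,v)]); print("white",q.round(3)[:,:2].tolist())
        l=cv2.fitLine(q[:,:2].astype(np.float32),cv2.DIST_L2,0,0,0).ravel();print(l,np.degrees(np.arctan2(l[1],l[0])))
    pl=(P[...,2]>.07)&(P[...,2]<.083)&(np.hypot(P[...,0]-.48,P[...,1]+.14)<.15)
    print("plate",cv2.minAreaRect((P[pl][:,:2]*1000).astype(np.float32)))
E
```

```text
T bar top 90 [0.41439409 0.35243906 0.03840706] ((414.0696716308594, 352.308349609375), (50.50032043457031, 15.950437545776367), 65.1327896118164)
shaft 15 [ 0.49603159 -0.13894337  0.09894528]
nut 54 [ 0.49582515 -0.13845512  0.08      ] 4.722329139709473
red 19 [ 0.50759414 -0.15879423  0.077     ] [ 0.95593905  0.29356518  0.5075941  -0.15879422] [ 0.43429397 -0.18452193  0.077     ] [ 0.55037994 -0.14513905  0.077     ]
white [[0.414, 0.355], [0.413, 0.351], [0.413, 0.348], [0.41, 0.351], [0.41, 0.348], [0.41, 0.345], [0.41, 0.342], [0.407, 0.348], [0.407, 0.345], [0.407, 0.342], [0.407, 0.339], [0.407, 0.336], [0.404, 0.339], [0.404, 0.336], [0.404, 0.333], [0.404, 0.33]]
[0.39160877 0.9201318  0.4084132  0.34318176] 66.94536
plate ((496.7433776855469, -139.11764526367188), (198.03089904785156, 169.01588439941406), 77.40262603759766)
S bar top 110 [0.41452852 0.35317787 0.03645329] ((413.11651611328125, 354.2193908691406), (49.546630859375, 19.277511596679688), 64.13092041015625)
shaft 27 [ 0.49648404 -0.13799927  0.09661148]
nut 70 [ 0.49612546 -0.1381014   0.08      ] 6.082862854003906
red 24 [ 0.50351794 -0.15770363  0.077     ] [ 0.95743805  0.2886388   0.5035179  -0.15770364] [ 0.42880466 -0.18427705  0.077     ] [ 0.5498835  -0.14338004  0.077     ]
plate ((496.230224609375, -138.48822021484375), (197.91310119628906, 170.133056640625), 77.46417236328125)
```

Call:
{"fn": "carry_out", "kwargs": {"steps": [[[-0.06, -0.016, 0.02], -1, -0.5], [[-0.12, -0.032, 0.04], -2, 0], [[-0.18, -0.048, 0.06], -3, 0], [[-0.248, -0.066, 0.08], -4, 0], [[-0.248, -0.066, 0.106], -5, 0], [[-0.248, -0.066, 0.106], -6, 0], [[-0.248, -0.066, 0.106], -7, 0], [[-0.248, -0.066, 0.106], -8, 0], [[-0.248, -0.066, 0.106], -8.75, 0], [[-0.248, -0.066, 0.106], -8.75, 0]]}}

```text
time: 1.35
tool_pos: [0.4141, 0.352, 0.0989]
ee_rot: [3.141, -0.001, -2.009]
wrist_force: [0.7, -0.3, -0.3]
width: 0.0468
finger_force: 0.0
```

```bash
cat >> h.py <<'E'
from scipy.spatial.transform import Rotation as Ro
def plan(o,p,yaw):
    "shift in tool axes and roll units to reach TCP p with tool yaw (deg)"
    R=Ro.from_euler("xyz",o["ee_rot"]).as_matrix(); y=np.degrees(o["ee_rot"][2])
    return (R.T@(np.array(p)-o["tool_pos"])).round(4), round(-((yaw-y+180)%360-180)/10,3)
def show(o):
    print("t",round(float(o["time"]),2),"p",np.round(o["tool_pos"],4),"rpy",np.degrees(o["ee_rot"]).round(2),"F",np.round(o["wrist_force"],2),"M",np.round(o["wrist_torque"],3),"w",round(float(o["width"]),4),"ff",o["finger_force"],"q6",round(float(np.degrees(o["joint_positions"][5])),1))
E
python3 - <<'E'
from bench import robot
from h import *
o=robot.get_obs();show(o);print(plan(o,[.4142,.3525,.017],-114.9))
s=robot.snapshot("wrist");np.savez("w1.npz",**s)
cv2.imwrite("pics/w1.png",np.clip(255*(s["image"][:,:,::-1]/255.)**.6,0,255).astype(np.uint8))
print(s["mtx"].round(0).tolist(),s["R"].round(2).tolist(),s["t"].round(3))
# project bar outline top
c,sn=np.cos(np.radians(65.1)),np.sin(np.radians(65.1))
for a,b in((25,8),(25,-8),(-25,-8),(-25,8),(0,0)):
    X=np.array([.4142+(a*c-b*sn)/1e3,.3525+(a*sn+b*c)/1e3,.038]); q=s["mtx"]@(s["R"]@X+s["t"]);print((q[:2]/q[2]).round(0))
E
```

```text
t 1.35 p [0.4141 0.352  0.0989] rpy [ 1.7997e+02 -5.0000e-02 -1.1510e+02] F [ 0.66 -0.25 -0.26] M [ 0.087  0.079 -0.014] w 0.0468 ff 0.0 q6 -120.5
(array([-0.0006,  0.    ,  0.0819]), np.float64(-0.02))
[[292.0, 0.0, 276.0], [0.0, 292.0, 215.0], [0.0, 0.0, 1.0]] [[-0.91, 0.42, 0.0], [0.41, 0.88, 0.25], [0.11, 0.23, -0.97]] [ 0.227 -0.478  0.163]
[286. 254.]
[268. 254.]
[268. 198.]
[287. 198.]
[277. 227.]
```

View pics/w1.png

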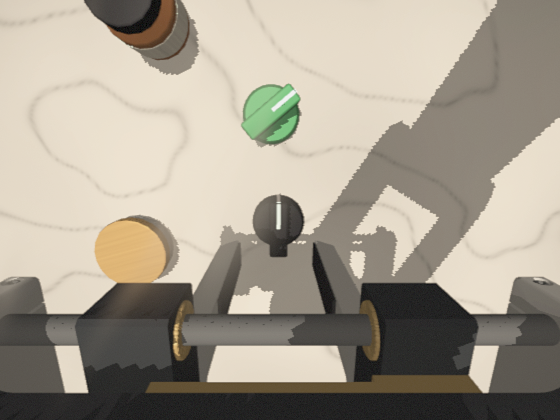

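The wrist view shows the knob centred between the fingers, bar at (278,225) with its white line pointing up. That matches the projected position, so I'll descend and grip.

Call:
{"fn": "carry_out", "kwargs": {"steps": [[[0, 0, 0.04], 0, 0], [[0, 0, 0.07], 0, 0], [[0, 0, 0.0815], 0, 0], [[0, 0, 0.0815], 0, 0], [[0, 0, 0.0815], 0, 0.5], [[0, 0, 0.0815], 0, 1], [[0, 0, 0.0815], 0, 1], [[0, 0, 0.0815], 0, 1], [[0, 0, 0.0815], 0, 1], [[0, 0, 0.0815], 0, 1]]}}

```text
time: 2.65
tool_pos: [0.4146, 0.3526, 0.0187]
ee_rot: [-3.141, 0.001, -2.007]
wrist_force: [-1.8, 0.1, 3.9]
width: 0.0157
finger_force: 30.0
```

```bash
python3 - <<'E'
from bench import robot
from h import *
o=robot.get_obs();show(o)
T=np.load("top0.npz")
# key estimate: darkness on nut, pixel grid
print(T["image"][200:215,310:330].mean(2).astype(int))
for u,v in((315.6,207),(319.7,206.3)):print(ray(T,u,v,.09),ray(T,u,v,.1))
E
```

```text
t 2.65 p [0.4146 0.3526 0.0187] rpy [-1.7999e+02  6.0000e-02 -1.1500e+02] F [-1.75  0.13  3.89] M [ 0.131  0.299 -0.002] w 0.0157 ff 30.001022815704346 q6 -120.6
[[114 112 112 112 113 112 112 112 114 114 115 114 115 115 115 114 114 115
  115 115]
 [115 114 113 112 112 114 113 112 111 105 106 112 113 113 113 113 114 115
  115 102]
 [111 112 113 113 115 115 103  80  84  80  82  88 103 112 113 112 112 112
  107  97]
 [113 113 113 113 113 104  80  70  72  69  65  73  86 103 113 113 112 112
  111 108]
 [114 112 113 114 101  74  72  67  58  66  66  60  72  85 102 114 112 112
  113 112]
 [113 114 114 110  84  50  52  45  54  77  80  69  64  70  83 111 113 112
  112 113]
 [113 113 115  98  47  30  32  30  49  80  79  67  61  69  82 112 113 112
  112 112]
 [114 114 114  97  45  30  29  26  31  46  50  59  69  79  97 114 114 113
  112 106]
 [114 114 115 112  98  80  57  33  37  50  52  68  74  85 106 115 113 115
  115 112]
 [114 114 115 115 115 100  69  64  68  71  70  73  78  98 112 114 113 114
  115 115]
 [113 112 113 113 116 113  95  67  66  71  72  73  81 109 114 113 113 113
  113 113]
 [110 112 112 112 112 113 111 103  88  53  71 105 108 115 113 113 113 113
  107  98]
 [ 90 110 112 111 111 112 113 112 109  98 102 112 113 113 114 114 115 114
   97  62]
 [103 112 113 111 112 112 112 113 112 112 111 112 112 111 111 112 112 112
  109  99]
 [114 114 113 112 112 112 112 111 112 112 111 111 111 111 111 109 111 113
  112 112]]
[ 0.49282807 -0.12801165  0.09      ] [ 0.4918169  -0.12761123  0.1       ]
[ 0.49470236 -0.14002091  0.09      ] [ 0.49367687 -0.13952874  0.1       ]
```

Call:
{"fn": "carry_out", "kwargs": {"steps": [[[0, 0, -0.05], 0, 1], [[0, 0, -0.11], 0, 1], [[0.04, -0.0275, -0.13], 1, 1], [[0.085, -0.058, -0.13], 2, 1], [[0.13, -0.089, -0.13], 3, 1], [[0.175, -0.12, -0.13], 4, 1], [[0.22, -0.151, -0.13], 5, 1], [[0.265, -0.182, -0.13], 6, 1], [[0.3, -0.206, -0.13], 7, 1], [[0.3, -0.206, -0.13], 7, 1]]}}

```text
time: 3.9
tool_pos: [0.4741, -0.0094, 0.1471]
ee_rot: [-3.141, -0.001, 3.049]
wrist_force: [-0.6, 0.5, -1.2]
width: 0.0159
finger_force: 30.0
```

```bash
python3 - <<'E'
from bench import robot
from h import *
o=robot.get_obs();show(o);print(plan(o,[.4962,-.1384,.145],122))
E
```

```text
t 3.9 p [ 0.4741 -0.0094  0.1471] rpy [-1.7996e+02 -8.0000e-02  1.7472e+02] F [-0.6   0.48 -1.18] M [0.071 0.035 0.011] w 0.0159 ff 30.00024676322937 q6 -92.7
(array([-0.0339, -0.1265,  0.0021]), np.float64(5.272))
```

Call:
{"fn": "carry_out", "kwargs": {"steps": [[[-0.012, -0.042, 0.002], 1, 1], [[-0.023, -0.085, 0.002], 2, 1], [[-0.034, -0.1265, 0.002], 3, 1], [[-0.034, -0.1265, 0.002], 4, 1], [[-0.034, -0.1265, 0.002], 5, 1], [[-0.034, -0.1265, 0.002], 5.27, 1], [[-0.034, -0.1265, 0.002], 5.27, 1], [[-0.034, -0.1265, 0.002], 5.27, 1]]}}

```text
time: 4.9
tool_pos: [0.4971, -0.135, 0.1457]
ee_rot: [-3.141, -0.001, 2.137]
wrist_force: [0.4, -0.0, -0.2]
width: 0.0159
finger_force: 30.0
```

```bash
python3 - <<'E'
from bench import robot
from h import *
o=robot.get_obs();show(o);print(plan(o,[.4962,-.1384,.1185],122))
c=[]
for n,u,v in(("top",320,207),("scene",243,228)):
    s=robot.snapshot(n); np.savez(n+"1.npz",**s); i=s["image"][v-45:v+45,u-35:u+35,::-1]
    c.append(cv2.resize(np.clip(255*(i/255.)**.6,0,255).astype(np.uint8),None,fx=5.5,fy=5.5,interpolation=cv2.INTER_CUBIC))
cv2.imwrite("pics/c2.png",np.hstack(c))
E
```

```text
t 4.9 p [ 0.4971 -0.135   0.1457] rpy [-1.7999e+02 -3.0000e-02  1.2242e+02] F [ 0.43 -0.03 -0.24] M [-0.063 -0.032 -0.009] w 0.0159 ff 29.99985672533512 q6 -53.9
(array([-0.0025, -0.0026,  0.0272]), np.float64(0.042))
```

View pics/c2.png

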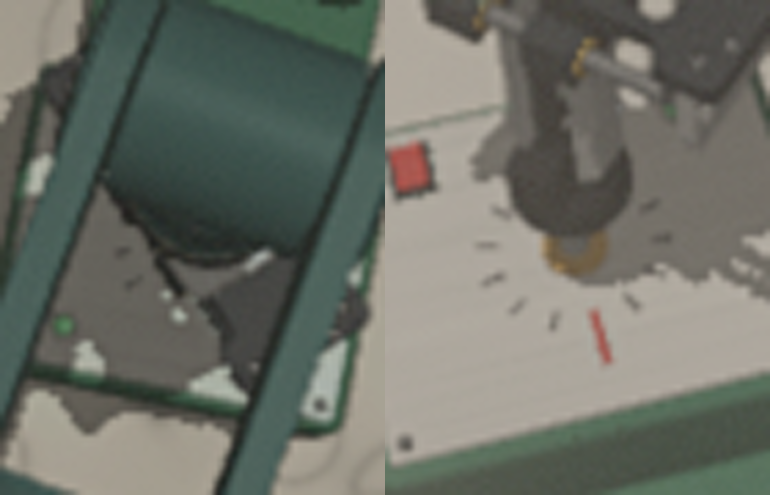

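The scene view shows the knob just above the shaft at (575,235), with the red mark clear below it. I'll centre the knob, then lower it gently.

Call:
{"fn": "carry_out", "kwargs": {"steps": [[[-0.0025, -0.0026, 0.01], 0, 1], [[-0.0025, -0.0026, 0.02], 0, 1], [[-0.0025, -0.0026, 0.022], 0, 1], [[-0.0025, -0.0026, 0.022], 0, 1]]}}

```text
time: 5.5
tool_pos: [0.496, -0.1392, 0.1235]
ee_rot: [-3.141, -0.001, 2.134]
wrist_force: [-0.2, -0.6, -0.4]
width: 0.0156
finger_force: 30.0
```

```bash
python3 - <<'E'
from bench import robot
from h import *
o=robot.get_obs();show(o);print(plan(o,[.4962,-.1384,.1087],120))
E
```

```text
t 5.5 p [ 0.496  -0.1392  0.1235] rpy [-1.7998e+02 -5.0000e-02  1.2229e+02] F [-0.25 -0.59 -0.37] M [-0.035  0.023 -0.007] w 0.0156 ff 29.999820068478584 q6 -54.3
(array([0.0005, 0.0006, 0.0148]), np.float64(0.229))
```

Call:
{"fn": "carry_out", "kwargs": {"steps": [[[0.0003, 0.0003, 0.002], 0, 1], [[0.0003, 0.0003, 0.004], 0, 1], [[0.0003, 0.0003, 0.006], 0, 1], [[0.0003, 0.0003, 0.007], 0, 1], [[0.0003, 0.0003, 0.008], 0, 1], [[0.0003, 0.0003, 0.008], 0, 1]]}}

```text
time: 6.25
tool_pos: [0.4964, -0.1386, 0.116]
ee_rot: [3.141, -0.0, 2.135]
wrist_force: [-0.6, 0.7, -0.9]
width: 0.0157
finger_force: 30.0
```

Call:
{"fn": "carry_out", "kwargs": {"steps": [[[0, 0, 0.0015], 0, 1], [[0, 0, 0.003], 0, 1], [[0, 0, 0.0045], 0, 1], [[0, 0, 0.0055], 0, 1], [[0, 0, 0.0055], 0, 1]]}}

```text
time: 6.88
tool_pos: [0.496, -0.1374, 0.112]
ee_rot: [3.14, -0.002, 2.135]
wrist_force: [-4.4, 4.4, 8.1]
width: 0.0156
finger_force: 30.0
```

```bash
python3 - <<'E'
from bench import robot
from h import *
show(robot.get_obs())
E
```

```text
t 6.88 p [ 0.496  -0.1374  0.112 ] rpy [ 1.7994e+02 -1.4000e-01  1.2233e+02] F [-4.42  4.42  8.12] M [0.975 0.891 0.026] w 0.0156 ff 30.001802891492844 q6 -54.2
```

Call:
{"fn": "carry_out", "kwargs": {"steps": [[[0.0004, -0.0001, -0.001], 0, 1], [[0.001, -0.0003, -0.001], 0, 1], [[0.0012, -0.0003, -0.001], 0, 1], [[0.0012, -0.0003, -0.001], 0, 1]]}}

```text
time: 7.38
tool_pos: [0.4957, -0.1373, 0.1121]
ee_rot: [3.14, -0.0, 2.135]
wrist_force: [-1.8, 4.5, 5.2]
width: 0.0159
finger_force: 30.0
```

```bash
python3 - <<'E'
from bench import robot
from h import *
show(robot.get_obs())
E
```

```text
t 7.38 p [ 0.4957 -0.1373  0.1121] rpy [ 1.7992e+02 -3.0000e-02  1.2232e+02] F [-1.83  4.46  5.17] M [0.877 0.405 0.041] w 0.0159 ff 30.001286789774895 q6 -54.2
```

Call:
{"fn": "carry_out", "kwargs": {"steps": [[[0.0005, 0.0001, 0], 0, 1], [[0.0011, 0.0002, 0], 0, 1], [[0.0015, 0.0003, 0], 0, 1], [[0.0015, 0.0003, 0.001], 0, 1], [[0.0015, 0.0003, 0.001], 0, 1]]}}

```text
time: 8.0
tool_pos: [0.4948, -0.1363, 0.1095]
ee_rot: [-3.141, -0.001, 2.134]
wrist_force: [1.3, 2.2, -0.7]
width: 0.0156
finger_force: 30.0
```

```bash
python3 - <<'E'
from bench import robot
from h import *
show(robot.get_obs())
E
```

```text
t 8.0 p [ 0.4948 -0.1363  0.1095] rpy [-1.7999e+02 -6.0000e-02  1.2229e+02] F [ 1.28  2.21 -0.69] M [ 0.499 -0.103  0.061] w 0.0156 ff 29.999801963567734 q6 -54.0
```

Call:
{"fn": "carry_out", "kwargs": {"steps": [[[0.0003, 0.0004, 0.001], 0, 1], [[0.0003, 0.0004, 0.002], 0, 1], [[0.0003, 0.0004, 0.0025], 0, 1], [[0.0003, 0.0004, 0.0025], 0, 1]]}}

```text
time: 8.5
tool_pos: [0.495, -0.1362, 0.1085]
ee_rot: [-3.141, 0.0, 2.134]
wrist_force: [-1.8, 1.6, 4.3]
width: 0.0158
finger_force: 30.0
```

```bash
python3 - <<'E'
from bench import robot
from h import *
show(robot.get_obs())
E
```

```text
t 8.5 p [ 0.495  -0.1362  0.1085] rpy [-1.7999e+02  2.0000e-02  1.2229e+02] F [-1.85  1.64  4.34] M [0.442 0.473 0.026] w 0.0158 ff 30.000981241464615 q6 -54.0
```

Call:
{"fn": "carry_out", "kwargs": {"steps": [[[0, 0, 0], 0.25, 1], [[0, 0, 0], 0.5, 1], [[0, 0, 0], 0.75, 1], [[0, 0, 0], 1.0, 1], [[0, 0, 0], 1.25, 1], [[0, 0, 0], 1.5, 1]]}}

```text
time: 9.25
tool_pos: [0.4951, -0.1359, 0.1085]
ee_rot: [3.141, -0.0, 1.871]
wrist_force: [-1.6, 3.2, 3.7]
width: 0.0159
finger_force: 30.0
```

```bash
python3 - <<'E'
from bench import robot
from h import *
show(robot.get_obs())
E
```

```text
t 9.25 p [ 0.4951 -0.1359  0.1085] rpy [ 1.7997e+02 -1.0000e-02  1.0722e+02] F [-1.62  3.17  3.66] M [0.595 0.371 0.048] w 0.0159 ff 30.000247433781624 q6 -38.9
```

Call:
{"fn": "carry_out", "kwargs": {"steps": [[[0.0005, 0, 0], 0.25, 1], [[0.0005, 0, 0], 0.5, 1], [[0.0005, 0, 0], 0.75, 1], [[0.0005, 0, 0], 1.0, 1], [[0.0005, 0, 0], 1.0, 1]]}}

```text
time: 9.88
tool_pos: [0.4954, -0.1356, 0.1083]
ee_rot: [3.14, 0.0, 1.699]
wrist_force: [0.0, 2.1, 2.1]
width: 0.0156
finger_force: 30.0
```

```bash
python3 - <<'E'
from bench import robot
from h import *
show(robot.get_obs())
E
```

```text
t 9.88 p [ 0.4954 -0.1356  0.1083] rpy [1.7993e+02 1.0000e-02 9.7330e+01] F [0.02 2.07 2.07] M [ 0.481  0.05  -0.023] w 0.0156 ff 30.000846683979034 q6 -29.0
```

Call:
{"fn": "carry_out", "kwargs": {"steps": [[[0, 0, 0.001], 0, 1], [[0, 0, 0.0015], 0.2, 1], [[0, 0, 0.0015], 0.4, 1], [[0, 0, 0.0015], 0.6, 1], [[0, 0, 0.0015], 0.6, 1]]}}

```text
time: 10.5
tool_pos: [0.4957, -0.1356, 0.1063]
ee_rot: [3.14, 0.0, 1.594]
wrist_force: [3.5, 1.8, 0.3]
width: 0.016
finger_force: 30.0
```

```bash
python3 - <<'E'
from bench import robot
from h import *
show(robot.get_obs())
E
```

```text
t 10.5 p [ 0.4957 -0.1356  0.1063] rpy [179.9   0.   91.3] F [3.48 1.77 0.29] M [ 0.328 -0.707 -0.017] w 0.016 ff 30.000267550349236 q6 -23.0
```

It dropped to z = 0.1063 with almost no force, so the slot has found the key. Now I'll lower it home.

Call:
{"fn": "carry_out", "kwargs": {"steps": [[[0.0003, 0.0004, 0.0015], 0, 1], [[0.0004, 0.0006, 0.003], 0, 1], [[0.0004, 0.0006, 0.0045], 0, 1], [[0.0004, 0.0006, 0.006], 0, 1], [[0.0004, 0.0006, 0.006], 0, 1]]}}

```text
time: 11.12
tool_pos: [0.4957, -0.1354, 0.1003]
ee_rot: [3.141, 0.0, 1.593]
wrist_force: [4.0, 0.3, -0.7]
width: 0.0157
finger_force: 30.0
```

```bash
python3 - <<'E'
from bench import robot
from h import *
show(robot.get_obs())
E
```

```text
t 11.12 p [ 0.4957 -0.1354  0.1003] rpy [1.7997e+02 2.0000e-02 9.1290e+01] F [ 4.02  0.31 -0.69] M [-0.012 -0.85  -0.08 ] w 0.0157 ff 29.999962896108627 q6 -22.9
```

Call:
{"fn": "carry_out", "kwargs": {"steps": [[[0, 0.0004, 0.001], 0.15, 1], [[0, 0.0006, 0.002], 0.25, 1], [[0, 0.0006, 0.003], 0.25, 1], [[0, 0.0006, 0.003], 0.25, 1]]}}

```text
time: 11.62
tool_pos: [0.4957, -0.1351, 0.0987]
ee_rot: [-3.141, 0.0, 1.549]
wrist_force: [-0.2, 1.1, 5.9]
width: 0.0159
finger_force: 30.0
```

```bash
python3 - <<'E'
from bench import robot
from h import *
show(robot.get_obs())
E
```

```text
t 11.62 p [ 0.4957 -0.1351  0.0987] rpy [-1.7997e+02  1.0000e-02  8.8780e+01] F [-0.23  1.06  5.94] M [ 0.222  0.124 -0.008] w 0.0159 ff 30.001426711678505 q6 -20.3
```

Call:
{"fn": "carry_out", "kwargs": {"steps": [[[0, 0, -0.001], 0.3, 1], [[0, 0, -0.001], 0.7, 1], [[0, 0, -0.001], 1.1, 1], [[0, 0, -0.001], 1.5, 1], [[0, 0, -0.001], 2.0, 1], [[0, 0, -0.001], 2.5, 1], [[0, 0, -0.001], 3.0, 1]]}}

```text
time: 12.5
tool_pos: [0.497, -0.1352, 0.0988]
ee_rot: [3.139, -0.001, 1.023]
wrist_force: [4.6, 0.2, 0.2]
width: 0.016
finger_force: 30.0
```

```bash
python3 - <<'E'
from bench import robot
from h import *
show(robot.get_obs())
E
```

```text
t 12.5 p [ 0.497  -0.1352  0.0988] rpy [ 1.7988e+02 -6.0000e-02  5.8630e+01] F [4.6  0.19 0.22] M [-0.003 -0.864  0.124] w 0.016 ff 29.99855987727642 q6 9.8
```

Call:
{"fn": "carry_out", "kwargs": {"steps": [[[0.0004, 0.0006, 0.0005], 0.4, 1], [[0.0004, 0.0006, 0.0005], 0.8, 1], [[0.0004, 0.0006, 0.0005], 1.2, 1], [[0.0004, 0.0006, 0.0005], 1.6, 1], [[0.0004, 0.0006, 0.0005], 2.0, 1], [[0.0004, 0.0006, 0.0005], 2.5, 1], [[0.0004, 0.0006, 0.0005], 3.0, 1], [[0.0004, 0.0006, 0.0005], 3.5, 1]]}}

```text
time: 13.5
tool_pos: [0.4983, -0.1362, 0.0988]
ee_rot: [3.138, -0.003, 0.412]
wrist_force: [5.8, -1.1, 1.6]
width: 0.0156
finger_force: 30.0
```

```bash
python3 - <<'E'
from bench import robot
from h import *
show(robot.get_obs())
E
```

```text
t 13.5 p [ 0.4983 -0.1362  0.0988] rpy [ 1.7978e+02 -1.5000e-01  2.3620e+01] F [ 5.77 -1.06  1.55] M [-0.325 -0.893  0.061] w 0.0156 ff 29.998672977089882 q6 44.8
```

Call:
{"fn": "carry_out", "kwargs": {"steps": [[[0.0008, 0.0007, 0], 0.4, 1], [[0.0008, 0.0007, 0], 0.8, 1], [[0.0008, 0.0007, 0], 1.2, 1], [[0.0008, 0.0007, 0], 1.7, 1], [[0.0008, 0.0007, 0], 2.2, 1], [[0.0008, 0.0007, 0], 2.7, 1], [[0.0008, 0.0007, 0], 3.2, 1], [[0.0008, 0.0007, 0], 3.6, 1], [[0.0008, 0.0007, 0], 3.6, 1]]}}

```text
time: 14.62
tool_pos: [0.4989, -0.1378, 0.0988]
ee_rot: [3.137, -0.004, -0.214]
wrist_force: [4.7, -3.8, 0.9]
width: 0.0158
finger_force: 30.0
```

```bash
python3 - <<'E'
from bench import robot
from h import *
show(robot.get_obs())
s=robot.snapshot("wrist");np.savez("w2.npz",**s)
cv2.imwrite("pics/w2.png",np.clip(255*(s["image"][:,:,::-1]/255.)**.6,0,255).astype(np.uint8))
E
```

```text
t 14.62 p [ 0.4989 -0.1378  0.0988] rpy [179.76  -0.22 -12.28] F [ 4.66 -3.76  0.92] M [-0.763 -0.693 -0.026] w 0.0158 ff 30.00031515955925 q6 80.7
```

View pics/w2.png

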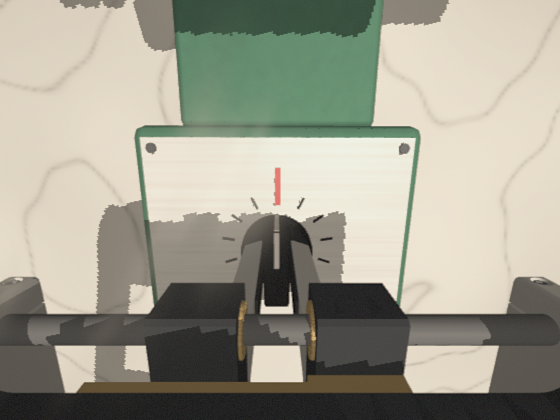

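The wrist view shows the pointer line at (276,245) in line with the red mark at (278,187). I'll relax the side load, release and lift.

Call:
{"fn": "carry_out", "kwargs": {"steps": [[[0.001, 0.0007, 0], 0, 1], [[0.001, 0.0007, 0], 0, 1], [[0.001, 0.0007, 0], 0, 0], [[0.001, 0.0007, 0], 0, 0], [[0.001, 0.0007, 0], 0, 0], [[0.001, 0.0007, -0.02], 0, 0], [[0.001, 0.0007, -0.05], 0, 0], [[0.001, 0.0007, -0.1], 0, 0], [[0.001, 0.0007, -0.1], 0, 0]]}}

```text
time: 15.8
tool_pos: [0.5008, -0.1368, 0.2027]
ee_rot: [3.141, -0.009, -0.213]
wrist_force: [0.2, 1.1, -0.4]
width: 0.0469
finger_force: 0.0
```

```bash
python3 - <<'E'
from bench import robot
from h import *
show(robot.get_obs())
s=robot.snapshot("wrist")
cv2.imwrite("pics/w3.png",np.clip(255*(s["image"][:,:,::-1]/255.)**.6,0,255).astype(np.uint8))
s=robot.snapshot("scene");v,u=np.mgrid[:420,:560]
P=(np.stack([u,v,np.ones_like(u)],-1)@np.linalg.inv(s["mtx"]).T*s["z_map"][...,None]-s["t"])@s["R"]
k=(np.hypot(P[...,0]-.4965,P[...,1]+.138)<.03)&(P[...,2]>.105)&(P[...,2]<.13);print(k.sum(),np.percentile(P[k][:,2],[50,90,99]),cv2.minAreaRect((P[k][:,:2]*1000).astype(np.float32)))
E
```

```text
t 15.8 p [ 0.5008 -0.1368  0.2027] rpy [179.94  -0.49 -12.19] F [ 0.25  1.07 -0.4 ] M [-0.003  0.094  0.074] w 0.0469 ff 0.0 q6 80.6
167 [0.1169467  0.11922229 0.12059816] ((494.9196472167969, -137.60780334472656), (16.041976928710938, 52.66898727416992), 79.35889434814453)
```

View pics/w3.png

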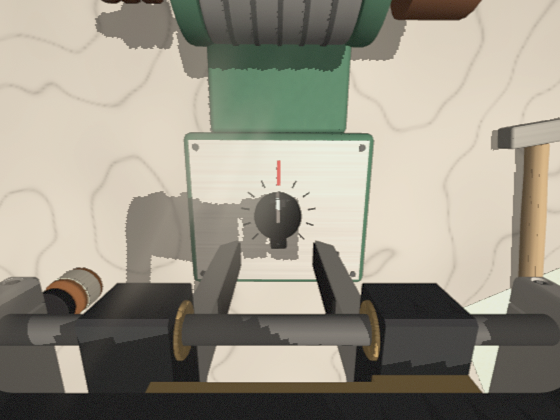

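The knob sits home: its bar top is at about 0.118 m, and the pointer at (278,210) is in line with the red mark at (278,172). The gripper is clear, so I'll hand the job in.

```bash
python3 -c "
from bench import robot
print(robot.close_job())"
```

```text
the job is handed in; nothing more can be done
None
```

The knob is back on its shaft, fully home, with its pointer within about 2° of the red mark and the gripper clear; the job is handed in, but it returned no verdict.

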